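Swing the recipe stand to the front and set the notebook on it

TASK

The swivelling recipe stand has been left turned aside. Lift its sprung red knob and swing the top round to face the front, until the locking pin drops fully home in the brass-ringed hole; set the recipe notebook from the paper rack on the stand's narrow ledge, on end, centred and flat against the sloping back with its cover facing out and the spiral on the reader's left. Do not let the notebook fall, and leave the mug, jam jar, tin and teaspoon alone.

Things in the scene. Friction and masses are not known exactly. Their poses are not given: they have to be found in the camera images.
- stand: fixed grey round base of the recipe stand, 180 mm across, 18 mm high; origin under its centre, on the upright swivel axis; its front is -x. In its top, 76 mm from the axis, are the brass-ringed home hole on the -y side and, before and behind it, a curved dark slot in which the pin can wander; the pin must be lifted over the solid metal between slot and hole
- stand_head (a joint): angle of the swivelling top on the base (rad): 0 when its pin is over the brass-ringed hole and the rest faces the base's front (-x), positive when turned counter-clockwise from above, so that the rest faces towards -y and the knob is round at the back; range -1.3 to 1.3. It starts with the pin in the rear slot, at 0.7 to 1.25
- plunger (a joint): lift of the sprung plunger (m): 0 fully home (pin 10 mm deep in hole or slot), 0.010 when the pin rides on the metal, 0.014 at most; the spring pulls it down with 3 to 7 N
- knob_grip (a point): middle of the red plunger knob, an upright cylinder 28 mm across, 30 mm high (top 13 mm above this point, underside 17 mm below), 76 mm from the swivel axis, past the reader's right end of the ledge (14 mm from its side). It lifts straight up, swings with the top and turns freely on its own axis. Best pinched along the swing, fingers before and behind it
- rest (a point): pale wooden rest on the top, leaning 20 deg back. Origin: corner of back and ledge at mid width, 10 mm in front of the swivel axis, 50 mm above the worktop. z up along the back, x into the back, y along the ledge to the reader's left. Back: face x=0, 96 mm wide, top edge z=58 mm, 6 mm thick. Ledge: top z=0, square to the back, out to a 5 mm high lip with inner face at x=-20 mm
- notepad: spiral notebook with a blank pale cover, 103 x 72 x 11 mm (78 mm with the spiral), 57 g, standing on end in the rack. Origin at the centre of its back face; x along the 103 mm length (up as it stands), y towards the edge with the spiral, z from the back face to the cover, 11 mm
- cover (a point): centre of the notebook's front cover
- rack: fixed small paper rack: wooden foot 62 x 104 x 14 mm with two dark wire hoops 52 mm high; between them a gap of 18 mm across x in which the notebook stands on the foot. Origin at the centre of its underside
- mug: white mug with pale dots, 85 mm across, 86 mm high, bystander; origin under it
- jam_jar: jam jar with a green lid, 62 mm across, 86 mm high, bystander; origin under it
- tomato_tin: green tin, 57 mm across, 72 mm high, bystander; origin under it
- teaspoon: steel teaspoon, 130 mm long, lying on the worktop, bystander; origin under its middle
There are look-alikes about, which are no part of the job. Leave any blue or purple look-alike of the notepad alone.

How it is judged:
By the outcome, as a careful person would: the job done as asked, in the order asked, and still so for the second after the job is handed in, with the robot touching nothing.
It also fails if it takes over 48 s, if anything falls off the work surface, if the arm or the gripper's body presses on something with over 40 N, if the wrist force passes 120 N, or if a joint passes its speed limit or range.

ROBOT

A 7-joint arm with a two-finger parallel gripper is mounted at the origin on a cart in front of the work surface, level with it; the furniture and walls round the work are solid. World frame = base frame: x ahead of the robot, y to its left, z up, the work surface at z = 0. Lengths are in m, angles in rad, forces in N, time in s.
With the tool pointing down it reaches from about 0.35 to 0.9 m from the base axis. Payload 7.2 kg.
Tool frame: the origin (TCP) lies midway between the tips of the shut fingers; the grasp point (between the pads) lies 19 mm behind it (r.tcp_to_grasp is the distance from the TCP to the grasp point, in m); z points along the fingers, y is the direction in which the jaws open and shut (so a half turn about z gives the same grasp; the last joint's range is limited). The gripper opens to 88 mm and grips with 3 to 60 N. Pads are 20 mm wide; open, the fingers measure 115 mm over their backs; the gripper's body (75 mm by 178 mm) begins 61 mm behind the grasp point.
Start: joints at [-1.215, 0.411, -0.013, 1.596, 0.006, 1.134, -0.082], TCP at [0.257, 0.57, 0.223] pointing down, gripper open.
Joint ranges: [-2.95, 2.95], [-0.29, 1.99], [-1.47, 1.44], [0.14, 2.54], [-1.03, 4.17], [0.13, 1.85], [-2.86, 2.86]. Speed limits (rad/s): [2.39, 2.39, 3.01, 3.01, 3.14, 3.14, 3.14].

INTERFACE

Orientations are given as [roll, pitch, yaw] about the fixed x, y, z axes, in that order (R = Rz(yaw) Ry(pitch) Rx(roll)).
In Python, from workcell import r, snapshot, camera_info, hand_in gives the robot as it stands.
- The arm moves only by the tool drive_tool, never from a script. Its argument "targets" is a list of rows, each a list of 5 numbers: the shift along the tool's x, y, z in cm, then the turn about the tool's z in degrees, then the finger opening in cm, from 0 to 8.78. In form: [[tx, ty, tz, turn, hand], ...]. A call has 1 to 8 rows; each row is the pose to reach, as a shift and turn from the pose commanded when the call began, along the tool's axes at that moment; what a row does not reach only later rows make up. A row lasts 1/10 s, in which the tool goes at most 50 mm and 8.59 degrees, less where a joint would pass 70% of its speed; a pose out of reach is approached as far as the arm can. A call with a gripper value outside its range is refused whole. The fingers move at their own pace and stop on an object; "squeeze" is the grip in N (left out, the last holds). Time passes only in rows, so rows that repeat a pose let the fingers close. It gives the time, the measured TCP pose, the force and the opening at its end, in the units of the state.
- r.read_state(): the state, without advancing time (a new reading comes with each control period).
- snapshot(name): name is "scene" or "top" or "wrist"; returns the picture (400x640x3 uint8, red, green, blue); there is no depth.
- camera_info(name): a dict with "fov_y" (degrees; the focal length in pixels is half the picture's height over the tangent of half this angle, whatever the lens; pixels are square), "cx", "cy" (the principal point, pixels), "dist_coeffs" ([k1, k2, p1, p2, k3] as OpenCV has them; the pictures are not rectified), "rvec" (rotation vector, rad) and "tvec" (3), from world to camera coordinates, as OpenCV has them; the wrist camera has in their place "hand_eye" (4x4, takes a point from camera to tool coordinates, whose origin is the TCP and whose axes are the flange's). Camera axes: x right, y down, z forward; pixel columns grow to the right and rows downward; lengths in m; the calibration is good to about 2 mm. A picture is of the moment at which its call begins: read the wrist's pose just before it. camera_info takes no time and is no camera call.
- hand_in(): hands the job in, once; it reports no verdict.
The state is a dict: "time_s": time; "joint_positions": joint angles; "qd": joint speeds; "effort": joint torques, N m; "position": TCP position; "ee_rot": TCP orientation; "wrist_force": force on the tool from outside, world axes, zero at the start; "wrist_torque": the same for the moment, N m; "gripper_width": opening from 0.0 (shut) to 1.0 (fully open).
Only numpy, scipy, OpenCV 4.12 (cv2) and the standard library are available. Lean on these libraries where they do the work, as an engineer would, in place of code of your own. Each camera call takes 0.05 s, during which the arm holds its last target. There are 200 camera calls.

## Working session

There is one attempt and no reset: what is moved stays moved. The work goes in short steps, Python scripts to look and compute and a tool call to move; the robot and the scene stay as the last step left them, time stands still between calls to the robot, and variables do not carry over. Pictures are saved under pics/ and viewed, about 8 in all and at most 12, crops included, and the job is handed in when it is done.

Besides the shell and the picture viewer there is one more tool, called after "Call:" by a JSON object that holds its "fn" and its "kwargs". drive_tool: Moves the arm, as the interface text tells. Its arguments: {"type":"object","properties":{"targets":{"type":"array","items":{"type":"array","items":{"type":"number"}}},"squeeze":{"type":"number"}},"required":["targets"]}

```bash
mkdir -p pics; ls
cat > h.py <<'E'
import numpy as np,cv2
from workcell import r,snapshot,camera_info,hand_in
from scipy.spatial.transform import Rotation as Ro
def K(n):
    c=camera_info(n);f=200/np.tan(np.radians(c["fov_y"])/2)
    return np.array([[f,0,c["cx"]],[0,f,c["cy"]],[0,0,1.]]),np.array(c["dist_coeffs"],float),c
def TCP():
    s=r.read_state();T=np.eye(4);T[:3,:3]=Ro.from_euler('xyz',s["ee_rot"]).as_matrix();T[:3,3]=s["position"];return T
def c2w(n,T=None):
    k,d,c=K(n)
    if "rvec" in c:
        R=cv2.Rodrigues(np.array(c["rvec"],float))[0];M=np.eye(4);M[:3,:3]=R.T;M[:3,3]=-R.T@np.array(c["tvec"],float).ravel();return M
    return (TCP() if T is None else T)@np.array(c["hand_eye"])
def ray(n,uv,T=None):
    k,d,c=K(n);p=cv2.undistortPoints(np.array(uv,float).reshape(-1,1,2),k,d).reshape(-1,2)
    M=c2w(n,T);D=np.c_[p,np.ones(len(p))]@M[:3,:3].T
    return M[:3,3],D/np.linalg.norm(D,axis=1)[:,None]
def onz(n,uv,z,T=None):
    o,D=ray(n,uv,T);z=np.broadcast_to(z,len(D));return o+D*((z-o[2])/D[:,2])[:,None]
def proj(n,P,T=None):
    k,d,c=K(n);M=np.linalg.inv(c2w(n,T));P=np.array(P,float).reshape(-1,3)
    return cv2.projectPoints(P,cv2.Rodrigues(M[:3,:3])[0],M[:3,3],k,d)[0].reshape(-1,2)
def tri(o1,d1,o2,d2):
    A=np.c_[d1,-d2];s=np.linalg.lstsq(A,o2-o1,rcond=None)[0];a=o1+d1*s[0];b=o2+d2*s[1];return (a+b)/2,np.linalg.norm(a-b)
def save(n,f):
    im=snapshot(n);cv2.imwrite(f"pics/{f}.png",im[:,:,::-1]);return im
E
python3 - <<'E'
from h import *
s=r.read_state();print(s["time_s"],s["position"],s["ee_rot"],s["gripper_width"],r.tcp_to_grasp)
a=save("scene","s0");b=save("top","t0")
cv2.imwrite("pics/both.png",cv2.resize(np.vstack([a,b])[:,:,::-1],None,fx=.75,fy=.75,interpolation=cv2.INTER_AREA))
for n in("scene","top"):
    k,d,c=K(n);print(n,k[0,0],d,c2w(n).round(3).tolist())
print(camera_info("wrist"))
E
```

```text
pics
0.0 [0.25685155 0.56923628 0.22182476] [-3.14003193e+00  8.62186568e-05  2.71778950e+00] 1.0013693178060907 0.0187
scene 387.0623941627857 [-0.04425285  0.          0.          0.          0.        ] [[0.61, -0.307, 0.731, -0.345], [-0.793, -0.237, 0.562, -0.772], [0.001, -0.922, -0.388, 0.52], [0.0, 0.0, 0.0, 1.0]]
top 480.79912695941056 [0.01847019 0.         0.         0.         0.        ] [[-0.435, -0.716, 0.546, -0.341], [-0.9, 0.337, -0.275, 0.277], [0.013, -0.611, -0.792, 1.334], [0.0, 0.0, 0.0, 1.0]]
{'fov_y': 60.08138036351118, 'cx': 319.8778852355542, 'cy': 199.15232605072995, 'dist_coeffs': array([-0.00039443,  0.        ,  0.        ,  0.        ,  0.        ]), 'hand_eye': array([[-9.14344651e-04, -9.66979761e-01, -2.54851535e-01,
         6.95561760e-02],
       [ 9.99999175e-01, -6.54143742e-04, -1.10574236e-03,
         7.53213236e-04],
       [ 9.02520943e-04, -2.54852336e-01,  9.66979562e-01,
        -1.62901797e-01],
       [ 0.00000000e+00,  0.00000000e+00,  0.00000000e+00,
         1.00000000e+00]])}
```

View pics/s0.png

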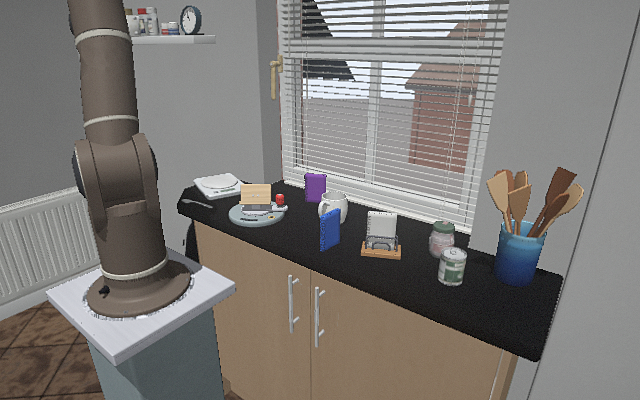

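View pics/t0.png

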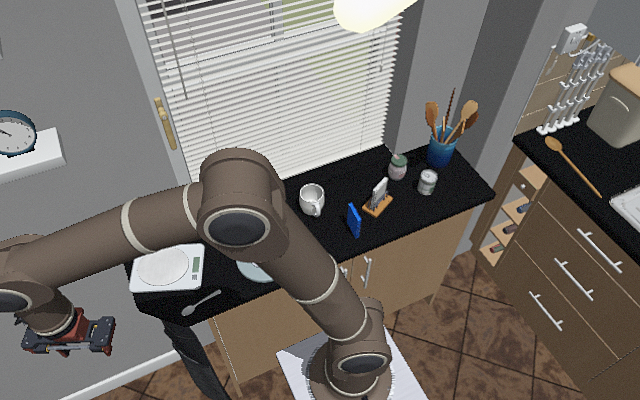

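The scene view shows the stand base at (257,212), red knob (280,199) and the brass ring near (270,216). The pale notebook is in the rack at (381,228), with blue and purple look-alikes at (330,230) and (316,187). In the top view the arm hides the stand.

Run:
```python
from h import *
im=cv2.imread("pics/s0.png");hsv=cv2.cvtColor(im,cv2.COLOR_BGR2HSV)
m=((hsv[...,0]<8)|(hsv[...,0]>172))&(hsv[...,1]>150)&(hsv[...,2]>100);m[:150]=0;m[:,:200]=0
ys,xs=np.where(m);kn=(xs.mean(),(ys.min()+ys.max())/2);print("knob",kn,xs.min(),xs.max(),ys.min(),ys.max(),onz("scene",[kn],.06).round(3))
# base top edge extremes
print("base L/R/front",onz("scene",[[229,213],[286,213],[257,223]],.018).round(3))
print("foot corners",onz("scene",[[361,255],[401,259],[402,249],[364,243]],.014).round(3))
print("rack top view",onz("top",[[362,207],[378,216],[393,201]],.014).round(3))
print("mug,jar,tin",onz("scene",[[333,222],[440,256],[451,284]],0).round(3))
print("spoon",onz("top",[[185,312],[220,293]],0).round(3),"blue",onz("scene",[[321,250],[330,248],[340,243]],0).round(3))
print("purple",onz("scene",[[305,200],[325,203]],0).round(3))
S=cv2.resize(im[150:300,180:480],None,fx=2.6,fy=2.6,interpolation=cv2.INTER_CUBIC);cv2.imwrite("pics/c0.png",S)
```

```text
knob (np.float64(279.47058823529414), np.float64(199.0)) 276 283 194 204 [[0.486 0.002 0.06 ]]
base L/R/front [[ 0.377  0.12   0.018]
 [ 0.487 -0.023  0.018]
 [ 0.379 -0.003  0.018]]
foot corners [[ 0.414 -0.343  0.014]
 [ 0.458 -0.434  0.014]
 [ 0.507 -0.413  0.014]
 [ 0.474 -0.316  0.014]]
rack top view [[ 0.485 -0.306  0.014]
 [ 0.429 -0.337  0.014]
 [ 0.462 -0.417  0.014]]
mug,jar,tin [[ 0.555 -0.157  0.   ]
 [ 0.557 -0.499  0.   ]
 [ 0.448 -0.568  0.   ]]
spoon [[0.376 0.352 0.   ]
 [0.391 0.239 0.   ]] blue [[ 0.392 -0.232  0.   ]
 [ 0.415 -0.245  0.   ]
 [ 0.456 -0.25   0.   ]]
purple [[ 0.643  0.025  0.   ]
 [ 0.664 -0.047  0.   ]]
```

View pics/c0.png

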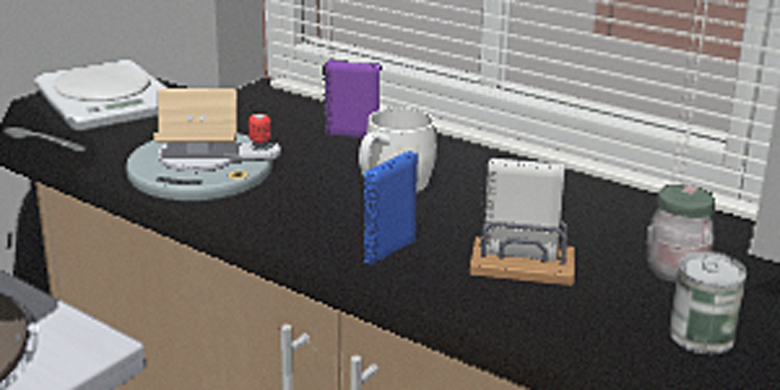

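In the crop, the brass ring is at about (238,175), which is (271.5,217) in the full picture. The knob is at the back right, and the notebook's cover faces the robot with its spiral on the left (+y). Next I move the wrist camera above the stand.

Call:
{"fn": "drive_tool", "kwargs": {"targets": [[-38.8,-41.6,-3,16.4,8],[-38.8,-41.6,-3,16.4,8],[-38.8,-41.6,-3,16.4,8],[-38.8,-41.6,-3,16.4,8],[-38.8,-41.6,-3,16.4,8],[-38.8,-41.6,-3,16.4,8],[-38.8,-41.6,-3,16.4,8],[-38.8,-41.6,-3,16.4,8]]}}

```text
time_s: 0.9
position: [0.3853, 0.1893, 0.2438]
ee_rot: [3.141, -0.0, 2.432]
wrist_force: [0.0, 0.5, -0.3]
gripper_width: 0.912
```

Call:
{"fn": "drive_tool", "kwargs": {"targets": [[-14,-8,0,0,8],[-14,-8,0,0,8],[-14,-8,0,0,8],[-14,-8,0,0,8],[-14,-8,0,0,8],[-14,-8,0,0,8]]}}

```text
time_s: 1.5
position: [0.4388, 0.0408, 0.2434]
ee_rot: [-3.141, -0.001, 2.432]
wrist_force: [-0.7, 0.4, -0.1]
gripper_width: 0.91
```

Run:
```python
from h import *
T=TCP();np.save("T1.npy",T);im=save("wrist","w1");print(T[:3,3],r.read_state()["ee_rot"])
hsv=cv2.cvtColor(im,cv2.COLOR_RGB2HSV)
m=((hsv[...,0]<8)|(hsv[...,0]>172))&(hsv[...,1]>150)&(hsv[...,2]>90)
n,l,st,ce=cv2.connectedComponentsWithStats(m.astype(np.uint8));i=1+st[1:,4].argmax();print(st[i],ce[i])
o1,d1=ray("scene",[[279.5,199]]);o2,d2=ray("wrist",[ce[i]],T);print(tri(o1,d1[0],o2,d2[0]))
```

```text
[0.43880395 0.04077919 0.24344011] [-3.14127817e+00 -8.17156155e-04  2.43379337e+00]
[323 221  25  30 420] [334.82380952 234.60952381]
(array([0.49726732, 0.01226279, 0.05367003]), np.float64(0.00015197605808647124))
```

View pics/w1.png

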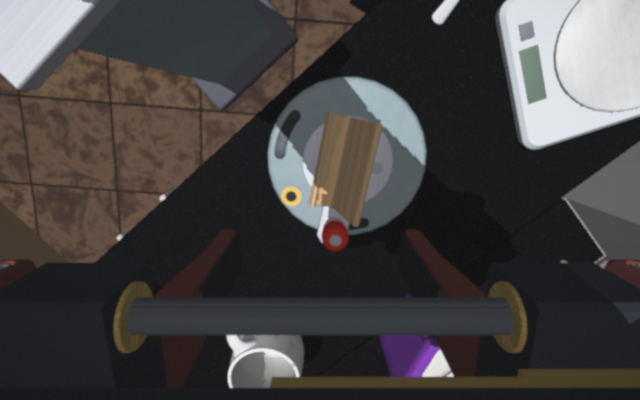

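The wrist view shows the base disc centred near (347,156), brass hole at (291,196), slots at (288,134) and near (358,223), and red knob at (335,235).

```bash
cat > m.py <<'E'
from h import *
def base(im,T,c0=None):
    hsv=cv2.cvtColor(im,cv2.COLOR_RGB2HSV)
    m=((hsv[...,0]>18)&(hsv[...,0]<32)&(hsv[...,1]>130)&(hsv[...,2]>120)).astype(np.uint8)
    n,l,st,ce=cv2.connectedComponentsWithStats(m);return [(st[i,4],ce[i].round(1)) for i in range(1,n) if st[i,4]>15]
E
python3 - <<'E'
from m import *
T=np.load("T1.npy");im=cv2.imread("pics/w1.png")[:,:,::-1].copy()
print(base(im,T))
g=cv2.cvtColor(im,cv2.COLOR_RGB2HSV);m=((g[...,0]>80)&(g[...,0]<110)&(g[...,1]>25)&(g[...,2]>70)).astype(np.uint8);m[:60]=0;m[245:]=0;m[:,:255]=0;m[:,440:]=0
m=cv2.morphologyEx(m,cv2.MORPH_OPEN,np.ones((3,3)));c=max(cv2.findContours(m,0,1)[0],key=cv2.contourArea)
h=cv2.convexHull(c).reshape(-1,2);P=onz("wrist",h,.018,T)[:,:2]
A=np.c_[2*P,np.ones(len(P))];s=np.linalg.lstsq(A,(P**2).sum(1),rcond=None)[0];R=np.sqrt(s[2]+s[:2]@s[:2]);print("c",s[:2],R,np.abs(np.linalg.norm(P-s[:2],axis=1)-R).max())
H=onz("wrist",[[291,196]],.018,T)[0];print("hole",H,np.linalg.norm(H[:2]-s[:2]),np.degrees(np.arctan2(*(H[:2]-s[:2])[::-1])))
k=np.array([.4973,.0123])-s[:2];print("knob",np.linalg.norm(k),np.degrees(np.arctan2(k[1],k[0])))
E
```

```text
[(np.int32(114), array([290.7, 195.8]))]
c [0.44816307 0.07234496] 0.0891839823023116 0.0012985579751607634
hole [ 0.4389411  -0.00312483  0.018     ] 0.07603114434504661 -96.96667600909133
knob 0.07758759769374794 -50.705316173539565
```

Call:
{"fn": "drive_tool", "kwargs": {"targets": [[-6.1,1.7,2,10.2,5],[-6.1,1.7,6,10.2,5],[-6.1,1.7,11,10.2,5],[-6.1,1.7,14,10.2,5],[-6.1,1.7,14,10.2,5]]}}

```text
time_s: 2.05
position: [0.4934, 0.0144, 0.0999]
ee_rot: [-3.135, -0.004, 2.256]
wrist_force: [0.4, -0.3, 1.2]
gripper_width: 0.577
```

Run:
```python
from m import *
T=TCP();np.save("T2.npy",T);im=save("wrist","w2");print(T[:3,3],np.degrees(r.read_state()["ee_rot"]),r.read_state()["gripper_width"])
print(base(im,T))
print(proj("wrist",[[.4963,.0135,.0667],[.4963,.0135,.0367]],T))
x=T[:3,:3].T@(np.array([.4963,.0135,.039])-T[:3,3]);print(x)
```

```text
[0.49336007 0.01436589 0.09990107] [-1.79778658e+02 -1.32625544e-01  1.29247640e+02] 0.5684494350897532
[]
[[322.54798168 232.54439359]
 [322.55172202 217.466447  ]]
[-0.00278421  0.0021564   0.06087636]
```

View pics/w2.png

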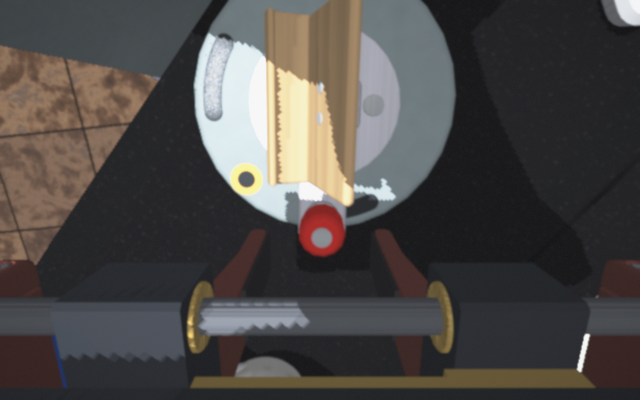

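The knob is centred between the fingers at (322,235); the brass hole is at (246,179). I descend and pinch.

Call:
{"fn": "drive_tool", "kwargs": {"targets": [[-0.2,0.2,3,0,5],[-0.2,0.2,6,0,5],[-0.2,0.2,6,0,5],[-0.2,0.2,6,0,2.5],[-0.2,0.2,6,0,2.5],[-0.2,0.2,6,0,2.5],[-0.2,0.2,6,0,2.5]], "squeeze": 25}}

```text
time_s: 2.8
position: [0.5006, 0.0125, 0.0452]
ee_rot: [3.139, 0.001, 2.253]
wrist_force: [-0.9, -0.1, 8.4]
gripper_width: 0.31
```

Call:
{"fn": "drive_tool", "kwargs": {"targets": [[0,0,0,0,2.5],[0,0,0,0,2.5]]}}

```text
time_s: 3.0
position: [0.5007, 0.0126, 0.0452]
ee_rot: [3.139, 0.001, 2.254]
wrist_force: [-0.5, 0.7, 9.6]
gripper_width: 0.305
```

Run:
```python
from m import *
T=TCP();im=save("wrist","w3");s=r.read_state();print(T[:3,3],np.degrees(s["ee_rot"]),s["gripper_width"],s["wrist_force"])
```

```text
[0.50065184 0.01263096 0.04521548] [1.79848962e+02 5.01556355e-02 1.29114175e+02] 0.3086511949819229 [-0.77315437  0.38412604  8.51480396]
```

View pics/w3.png

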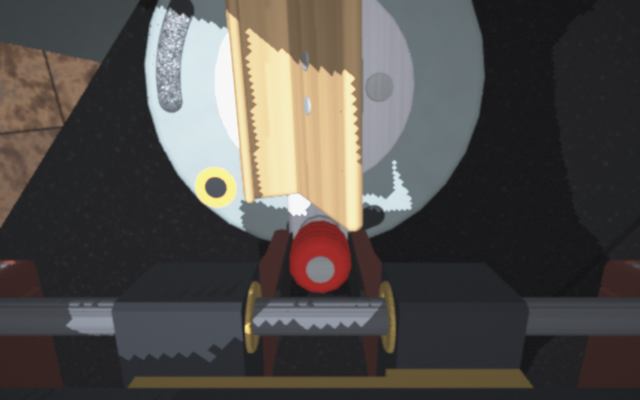

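The fingers straddle the red knob at (320,260). I lift in steps and watch the force.

Call:
{"fn": "drive_tool", "kwargs": {"targets": [[0,0,-0.6,0,2.5],[0,0,-0.6,0,2.5],[0,0,-0.6,0,2.5]], "squeeze": 35}}

```text
time_s: 3.35
position: [0.4997, 0.0122, 0.0498]
ee_rot: [3.141, 0.001, 2.253]
wrist_force: [1.9, -1.5, -5.7]
gripper_width: 0.309
```

Call:
{"fn": "drive_tool", "kwargs": {"targets": [[0,0,-0.5,0,2.5],[0,0,-0.5,0,2.5],[0,0,-0.5,0,2.5]]}}

```text
time_s: 3.65
position: [0.4993, 0.012, 0.0546]
ee_rot: [-3.141, 0.0, 2.253]
wrist_force: [2.1, -2.8, -7.0]
gripper_width: 0.306
```

Call:
{"fn": "drive_tool", "kwargs": {"targets": [[0,0,-0.3,0,2.5],[0,0,-0.3,0,2.5],[0,0,-0.3,0,2.5]]}}

```text
time_s: 3.95
position: [0.4993, 0.0121, 0.0577]
ee_rot: [-3.141, 0.0, 2.253]
wrist_force: [2.5, -3.7, -8.2]
gripper_width: 0.306
```

```bash
cat > arc.py <<'E'
from m import *
import sys
C=np.array([.4482,.0723])
def arc(deltas):
    T=TCP();p=T[:3,3];v=p[:2]-C;print("ang",np.degrees(np.arctan2(v[1],v[0])),"rad",np.linalg.norm(v),"z",p[2])
    for d in deltas:
        a=np.radians(d);w=np.array([[np.cos(a),-np.sin(a)],[np.sin(a),np.cos(a)]])@v
        s=T[:3,:3].T@np.r_[w-v,0];print((s[:2]*100).round(2),-d)
E
python3 -c "
from arc import *
arc([-6,-12,-18,-24,-30,-36,-42,-47.3])"
```

```text
ang -49.65915417463418 rad 0.07899260731478551 z 0.05765294951234817
[ 0.03 -0.83] 6
[ 0.14 -1.65] 12
[ 0.33 -2.45] 18
[ 0.61 -3.23] 24
[ 0.97 -3.97] 30
[ 1.41 -4.67] 36
[ 1.92 -5.33] 42
[ 2.42 -5.86] 47.3
```

Call:
{"fn": "drive_tool", "kwargs": {"targets": [[0.03,-0.83,0,6,2.5],[0.14,-1.65,0,12,2.5],[0.33,-2.45,0,18,2.5],[0.61,-3.23,0,24,2.5],[0.97,-3.97,0,30,2.5],[1.41,-4.67,0,36,2.5],[1.92,-5.33,0,42,2.5],[1.92,-5.33,0,42,2.5]]}}

```text
time_s: 4.75
position: [0.4442, -0.0061, 0.0574]
ee_rot: [-3.139, -0.0, 1.519]
wrist_force: [-0.4, -3.1, -7.7]
gripper_width: 0.307
```

```bash
python3 -c "
from arc import *
print(r.read_state()['wrist_force'])
arc([-1,-2,-3,-4,-5,-6,-7])
im=save('wrist','w4')"
```

```text
[-0.42995635 -3.07379109 -7.68784587]
ang -92.93677712999337 rad 0.07850494259479882 z 0.057376358407060554
[ 0.   -0.14] 1
[ 0.   -0.27] 2
[ 0.01 -0.41] 3
[ 0.02 -0.55] 4
[ 0.03 -0.68] 5
[ 0.04 -0.82] 6
[ 0.06 -0.96] 7
```

View pics/w4.png

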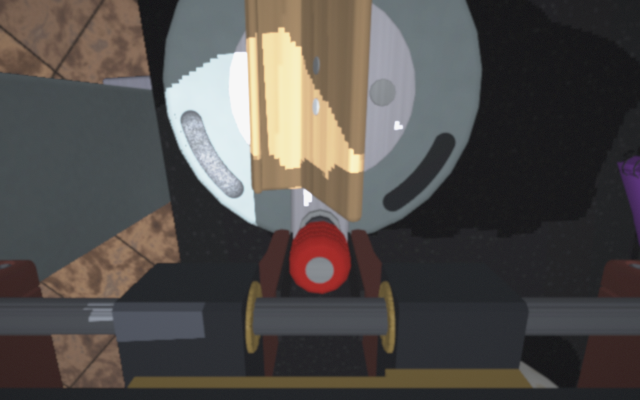

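The head has swung, the knob is still held at (320,262), and both slots show clear of the pin. I go the last 4° and then let the plunger down.

Call:
{"fn": "drive_tool", "kwargs": {"targets": [[0.01,-0.27,0,2,2.5],[0.02,-0.55,0,4,2.5],[0.02,-0.55,0,4,2.5],[0.02,-0.55,0.4,4,2.5],[0.02,-0.55,0.8,4,2.5],[0.02,-0.55,0.8,4,2.5],[0.02,-0.55,0.8,4,2.5]]}}

```text
time_s: 5.5
position: [0.44, -0.0059, 0.0494]
ee_rot: [-3.14, 0.0, 1.451]
wrist_force: [-1.7, -2.1, -6.6]
gripper_width: 0.301
```

```bash
python3 -c "
from arc import *
print(r.read_state()['wrist_force'])
arc([-1,-2,1,2])"
```

```text
[-1.69131818 -2.12718252 -6.61432827]
ang -96.01074232264261 rad 0.07859612223633297 z 0.049409289926050065
[-0.   -0.14] 1
[ 0.   -0.27] 2
[0.   0.14] -1
[0.01 0.27] -2
```

Call:
{"fn": "drive_tool", "kwargs": {"targets": [[0,0,0.4,0,2.5],[0,0,0.8,0,2.5],[0,0,0.8,0,2.5],[0,0,0.8,0,2.5]]}}

```text
time_s: 5.9
position: [0.4406, -0.0057, 0.0428]
ee_rot: [-3.142, -0.002, 1.45]
wrist_force: [-9.4, -0.9, 22.3]
gripper_width: 0.309
```

Call:
{"fn": "drive_tool", "kwargs": {"targets": [[0,0,-0.4,0,2.5],[0,0,-0.4,0,5],[0,0,-0.4,0,5],[0,0,-0.4,0,5],[0,0,-5,0,5],[0,0,-10,0,5],[0,0,-15,0,5],[0,0,-15,0,5]]}}

```text
time_s: 6.7
position: [0.4444, -0.006, 0.1971]
ee_rot: [3.132, -0.005, 1.45]
wrist_force: [-0.2, -0.0, -0.4]
gripper_width: 0.567
```

Run:
```python
from arc import *
T=TCP();np.save("T5.npy",T);im=save("wrist","w5");print(T[:3,3],r.read_state()["ee_rot"])
hsv=cv2.cvtColor(im,cv2.COLOR_RGB2HSV)
m=((hsv[...,0]<8)|(hsv[...,0]>172))&(hsv[...,1]>150)&(hsv[...,2]>90)
n,l,st,ce=cv2.connectedComponentsWithStats(m.astype(np.uint8));i=1+st[1:,4].argmax();print(st[i],ce[i])
sc=save("scene","s5");h2=cv2.cvtColor(sc,cv2.COLOR_RGB2HSV);m2=((h2[...,0]<8)|(h2[...,0]>172))&(h2[...,1]>150)&(h2[...,2]>100);m2[:150]=0;m2[230:]=0;m2[:,:200]=0;m2[:,330:]=0
ys,xs=np.where(m2);print("scene knob",xs.min(),xs.max(),ys.min(),ys.max())
if len(xs):
    o1,d1=ray("scene",[[(xs.min()+xs.max())/2,(ys.min()+ys.max())/2]]);o2,d2=ray("wrist",[ce[i]],T);print(tri(o1,d1[0],o2,d2[0]))
cv2.imwrite("pics/c5.png",np.hstack([cv2.resize(im[:300,120:520],None,fx=1,fy=1),cv2.resize(sc[160:260,200:330],None,fx=3,fy=3)])[:,:,::-1])
```

```text
[ 0.44441689 -0.00597338  0.19707251] [ 3.13522191 -0.00415468  1.45161286]
[298 171  30  34 551] [312.62976407 186.17604356]
scene knob 267 275 200 211
(array([ 0.44003563, -0.00366442,  0.05444481]), np.float64(0.001548567986906768))
```

View pics/c5.png

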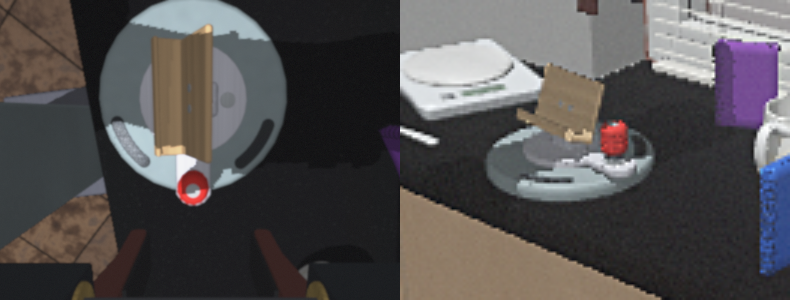

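The knob is back at (0.440,-0.004,0.054), the same height as when the pin was down in the slot. Its bearing is within 1° of the hole, so the pin is home. Next is the rack.

Call:
{"fn": "drive_tool", "kwargs": {"targets": [[-4,0.5,-3,-4,5],[-9,1.5,-4.5,-8,5],[-14,2.5,-4.5,-14,5],[-19,3.5,-4.5,-20,5],[-24,4.5,-4.5,-26,5],[-29,5.5,-4.5,-29,5],[-34,6,-4.5,-29,5],[-36.5,6.3,-4.5,-29,5]]}}

```text
time_s: 7.6
position: [0.4589, -0.3707, 0.2342]
ee_rot: [-3.14, -0.002, 1.958]
wrist_force: [1.3, -0.5, 0.6]
gripper_width: 0.57
```

Call:
{"fn": "drive_tool", "kwargs": {"targets": [[0,0,0,0,5],[0,0,0,0,5]]}}

```text
time_s: 7.8
position: [0.4577, -0.3705, 0.2343]
ee_rot: [-3.139, -0.002, 1.953]
wrist_force: [0.2, 1.3, -0.6]
gripper_width: 0.571
```

Run:
```python
from arc import *
T=TCP();np.save("T6.npy",T);im=save("wrist","w6");print(T[:3,3],np.degrees(r.read_state()["ee_rot"]))
```

```text
[ 0.45772704 -0.37053472  0.23434209] [-1.79885911e+02 -1.45550291e-01  1.12060212e+02]
```

View pics/w6.png

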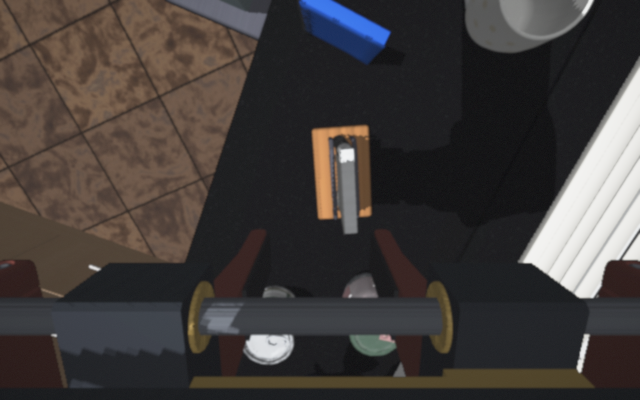

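The notebook's top edge runs from (347,147), the spiral end, to (350,234). The rack foot corners are about (312,129), (369,126), (372,217) and (318,220).

Run:
```python
from arc import *
T=np.load("T6.npy")
P=onz("wrist",[[338,147],[356,146],[358,234],[342,235]],.117,T)[:,:2];print(P.round(4))
e=[P[1]-P[0],P[2]-P[3],P[2]-P[1],P[3]-P[0]];print([round(np.linalg.norm(x)*1000) for x in e])
a=(P[0]+P[1]-P[2]-P[3])/2;print("nb yaw",np.degrees(np.arctan2(-a[0],a[1])),"len",np.linalg.norm(a),"c",P.mean(0))
F=onz("wrist",[[312,129],[369,126],[372,217],[318,220]],.014,T)[:,:2];print(F.round(4),F.mean(0))
for b in (F[0]-F[3],F[1]-F[2]):print("foot yaw",np.degrees(np.arctan2(-b[0],b[1])),np.linalg.norm(b))
im=cv2.imread("pics/w6.png");cv2.imwrite("pics/c6.png",cv2.resize(im[115:250,290:390],None,fx=4.4,fy=4.4,interpolation=cv2.INTER_CUBIC))
```

```text
[[ 0.4564 -0.3283]
 [ 0.4695 -0.3222]
 [ 0.5009 -0.3906]
 [ 0.4885 -0.3966]]
[15, 14, 75, 75]
nb yaw 24.94186641329876 len 0.07541594792292232 c [ 0.47883512 -0.359428  ]
[[ 0.4314 -0.3292]
 [ 0.4876 -0.3032]
 [ 0.5328 -0.3966]
 [ 0.476  -0.4234]] [ 0.48196303 -0.36307493]
foot yaw 25.35659823167397 0.10419732026224694
foot yaw 25.823843361638154 0.10373534616865808
```

View pics/c6.png

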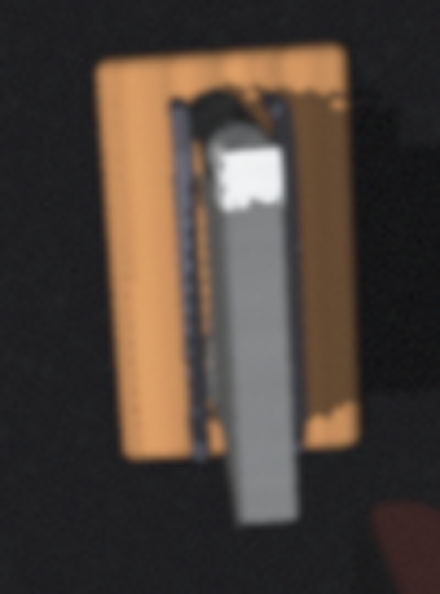

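Run:
```python
from arc import *
T=np.load("T6.npy")
P=onz("wrist",[[339.3,149.5],[354.3,149.1],[357.5,233.2],[344.1,233.9]],.117,T)[:,:2]
a=(P[0]+P[1]-P[2]-P[3])/2;print("yaw",np.degrees(np.arctan2(-a[0],a[1])),np.linalg.norm(a),P.mean(0))
c=P.mean(0);print((T[:3,:3].T@(np.r_[c,.083]-T[:3,3])*100).round(2))
```

```text
yaw 25.696016282322823 0.07235307971949342 [ 0.4793492  -0.35996441]
[ 0.14  2.45 15.13]
```

Call:
{"fn": "drive_tool", "kwargs": {"targets": [[0.1,2.4,0,-3.5,5],[0.1,2.4,4,-3.5,5],[0.1,2.4,8,-3.5,5],[0.1,2.4,12,-3.5,5],[0.1,2.4,15,-3.5,5],[0.1,2.4,15,-3.5,5]]}}

```text
time_s: 8.45
position: [0.4812, -0.3543, 0.0826]
ee_rot: [-3.139, -0.007, 2.024]
wrist_force: [0.7, -0.1, -0.3]
gripper_width: 0.566
```

Call:
{"fn": "drive_tool", "kwargs": {"targets": [[0,0,0,0,0.8],[0,0,0,0,0.8],[0,0,0,0,0.8],[0,0,0,0,0.8],[0,0,0,0,0.8],[0,0,0,0,0.8]], "squeeze": 15}}

```text
time_s: 9.05
position: [0.4814, -0.3594, 0.0873]
ee_rot: [3.141, 0.001, 2.018]
wrist_force: [-0.7, 0.6, 5.1]
gripper_width: 0.116
```

Call:
{"fn": "drive_tool", "kwargs": {"targets": [[0,0,-3,0,0.8],[0,0,-6,0,0.8],[0,0,-9,0,0.8],[0,0,-12,0,0.8],[0,0,-14,0,0.8],[0,0,-14,0,0.8]], "squeeze": 20}}

```text
time_s: 9.65
position: [0.4819, -0.3605, 0.2295]
ee_rot: [3.139, 0.004, 2.018]
wrist_force: [-0.7, 0.7, -1.0]
gripper_width: 0.116
```

Call:
{"fn": "drive_tool", "kwargs": {"targets": [[3.2,1.1,0,2,0.8],[6.4,2.2,0,5,0.8],[9.6,3.3,0,8,0.8],[12.8,4.4,0,11,0.8],[16,5.5,0,14,0.8],[19.2,6.6,0,17,0.8],[22.4,7.7,0,20,0.8],[25,8.5,0,22,0.8]]}}

```text
time_s: 10.45
position: [0.4488, -0.095, 0.2257]
ee_rot: [-3.14, -0.0, 1.633]
wrist_force: [0.7, 0.2, -0.9]
gripper_width: 0.119
```

```bash
cat > tgt.py <<'E'
from arc import *
Y=np.radians(-6.9);f=-np.array([np.cos(Y),np.sin(Y)])
def tgt(u,z):
    s=r.read_state();T=TCP();g=C+.01*f+u*f
    o=T[:2,3]-C-.01*f;print("now u",(o@f).round(4),"side",(o@np.array([-np.sin(Y),np.cos(Y)])).round(4),"z",T[2,3].round(4),"psi",np.degrees(s["ee_rot"]).round(2),s["gripper_width"],np.round(s["wrist_force"],1),s["time_s"])
    print("move",(T[:3,:3].T@(np.r_[g,z]-T[:3,3])*100).round(2),"turn",np.degrees(s["ee_rot"][2])-83.1)
E
python3 -c "
from tgt import *
tgt(.008,.19)"
```

```text
now u -0.0306 side -0.166 z 0.2257 psi [-1.7992e+02 -2.0000e-02  9.3570e+01] 0.11877091088752484 [ 0.7  0.2 -0.9] 10.45
move [17.02 -0.78  3.57] turn 10.47408815299066
```

Call:
{"fn": "drive_tool", "kwargs": {"targets": [[3.5,-0.2,0,3,0.8],[7,-0.4,0,6,0.8],[10.5,-0.5,0,9,0.8],[14,-0.6,1,10.5,0.8],[17,-0.8,2,10.5,0.8],[17,-0.8,2,10.5,0.8],[17,-0.8,2,10.5,0.8],[17,-0.8,2,10.5,0.8]]}}

```text
time_s: 11.25
position: [0.4309, 0.0709, 0.2066]
ee_rot: [-3.141, 0.001, 1.449]
wrist_force: [1.1, 0.5, -0.6]
gripper_width: 0.115
```

```bash
python3 -c "
from tgt import *
tgt(.008,.135)
a=save('wrist','w7');b=save('scene','s7')
cv2.imwrite('pics/c7.png',np.hstack([a[:300,120:520],cv2.resize(b[140:240,200:330],None,fx=3,fy=3)])[:,:,::-1])"
```

```text
now u 0.007 side -0.0035 z 0.2066 psi [-1.7999e+02  3.0000e-02  8.3040e+01] 0.11513410764958411 [ 1.1  0.5 -0.6] 11.25
move [ 0.35 -0.1   7.16] turn -0.05932568759661194
```

View pics/c7.png

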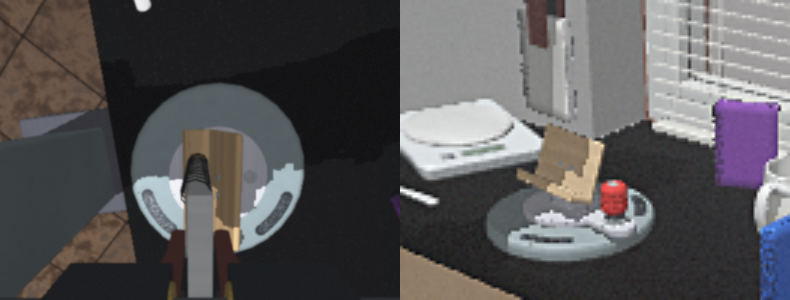

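The notebook hangs upright over the rest with its spiral at the +y end, and the rest faces front. I lower it.

Call:
{"fn": "drive_tool", "kwargs": {"targets": [[0.3,0,2,0,0.8],[0.3,0,4.5,0,0.8],[0.3,0,6.5,0,0.8],[0.3,0,7,0,0.8],[0.3,0,7,0,0.8],[0.3,0,7,0,0.8]]}}

```text
time_s: 11.95
position: [0.432, 0.0746, 0.1375]
ee_rot: [3.141, -0.0, 1.45]
wrist_force: [-0.5, 0.2, -0.4]
gripper_width: 0.119
```

```bash
python3 -c "
from tgt import *
tgt(.007,.128)"
```

```text
now u 0.0064 side 0.0004 z 0.1375 psi [ 1.7994e+02 -3.0000e-02  8.3060e+01] 0.11911450135718661 [-0.5  0.2 -0.4] 11.95
move [-0.04 -0.06  0.95] turn -0.0388277466699094
```

Call:
{"fn": "drive_tool", "kwargs": {"targets": [[0,0,0.4,0,0.8],[0,0,0.7,0,0.8],[0,0,0.9,0,0.8],[0,0,0.9,0,0.8],[0,0,0.9,0,0.8]]}}

```text
time_s: 12.45
position: [0.4317, 0.0752, 0.1279]
ee_rot: [3.141, -0.0, 1.451]
wrist_force: [0.8, -0.1, 0.4]
gripper_width: 0.119
```

Call:
{"fn": "drive_tool", "kwargs": {"targets": [[0,0,0.3,0,0.8],[0,0,0.3,0,0.8],[0,0,0.3,0,0.8]]}}

```text
time_s: 12.75
position: [0.4326, 0.0754, 0.1262]
ee_rot: [3.14, -0.002, 1.45]
wrist_force: [-2.7, -0.0, 23.1]
gripper_width: 0.116
```

Call:
{"fn": "drive_tool", "kwargs": {"targets": [[0,0,-0.15,0,0.8],[0,0.15,-0.15,0,0.8],[0,0.3,-0.2,0,0.8],[0,0.3,-0.2,0,0.8]]}}

```text
time_s: 13.15
position: [0.4343, 0.0746, 0.1265]
ee_rot: [-3.141, 0.0, 1.451]
wrist_force: [-1.3, -0.1, -0.1]
gripper_width: 0.115
```

Call:
{"fn": "drive_tool", "kwargs": {"targets": [[0,0.05,0,0,1.4],[0,0.2,0,0,1.7],[0,0.4,0,0,2.1],[0,0.6,0,0,2.5],[0,0.8,0,0,2.9],[0,1.0,0,0,3.3],[0,1.2,0,0,3.6]]}}

```text
time_s: 13.85
position: [0.4464, 0.0732, 0.1267]
ee_rot: [3.142, 0.0, 1.451]
wrist_force: [0.0, 0.1, -0.0]
gripper_width: 0.405
```

```bash
python3 -c "
from tgt import *
tgt(.0,.128);a=save('scene','s8');b=save('wrist','w8')"
```

```text
now u -0.0081 side 0.0007 z 0.1267 psi [180.     0.    83.12] 0.40460797982285424 [ 0.   0.1 -0. ] 13.85
move [-0.07 -0.81 -0.13] turn 0.01689316470516644
```

Call:
{"fn": "drive_tool", "kwargs": {"targets": [[0,0.4,0,0,4.0],[0,0.8,0,0,4.4],[0,1.2,0,0,4.8],[0,1.6,0,0,5.2],[0,2.1,0,0,5.6],[0,2.6,0,0,6.0],[0,3.0,0,0,6.0],[0,3.4,0,0,6.0]]}}

```text
time_s: 14.75
position: [0.4803, 0.069, 0.1267]
ee_rot: [-3.142, 0.0, 1.451]
wrist_force: [-0.1, 0.2, 1.3]
gripper_width: 0.685
```

Call:
{"fn": "drive_tool", "kwargs": {"targets": [[0,0.15,0,0,6.0],[0,0.3,0,0,6.0],[0,0.3,0,0,6.0]]}}

```text
time_s: 15.05
position: [0.483, 0.0687, 0.1267]
ee_rot: [-3.142, 0.0, 1.451]
wrist_force: [-0.7, -0.5, -0.4]
gripper_width: 0.684
```

```bash
python3 -c "
from tgt import *
tgt(.0,.128);a=save('scene','s9');b=save('wrist','w9')
for n in('s7','s8','s9'):
    im=cv2.imread(f'pics/{n}.png')[140:240,200:330]
"
```

```text
now u -0.045 side 0.0006 z 0.1267 psi [-180.      0.     83.11] 0.6836711605621333 [-0.7 -0.5 -0.4] 15.05
move [-0.06 -4.5  -0.13] turn 0.014664802005441402
```

Call:
{"fn": "drive_tool", "kwargs": {"targets": [[0,-0.6,0,0,6.0],[0,-1,-3,0,6.0],[0,-1,-7,0,6.0],[0,-4,-11,0,6.0],[0,-8,-13,0,6.0],[0,-8,-13,0,3.0],[0,-8,-13,0,3.0]]}}

```text
time_s: 15.85
position: [0.403, 0.0795, 0.2574]
ee_rot: [3.141, -0.006, 1.454]
wrist_force: [-0.4, 0.4, 0.3]
gripper_width: 0.542
```

```bash
cat > chk.py <<'E'
from tgt import *
def pts():
    Rz=Ro.from_euler('z',Y).as_matrix();Rt=Rz@Ro.from_euler('y',np.radians(20)).as_matrix()
    o=np.r_[C+.01*f,.05]
    L=np.array([[-.011,y,z] for z in(0,.103) for y in(-.036,.036)]+[[0,y,.103] for y in(-.036,.036)])
    return o+L@Rt.T
def corners(n,P,T=None,im=None,name=None):
    q=proj(n,P,T);print(n,q.round(1).tolist());return q
E
python3 - <<'E'
from chk import *
tgt(0,.2);T=TCP();np.save("T10.npy",T);w=save("wrist","w10");s=save("scene","s10")
P=pts();print(P.round(3).tolist())
corners("scene",P);corners("wrist",P,T)
for n,im in(("scene",s),("wrist",w)):
    h=cv2.cvtColor(im,cv2.COLOR_RGB2HSV);q=proj(n,P,T);x0,y0=(q.min(0)-25).astype(int).clip(0);x1,y1=(q.max(0)+25).astype(int)
    m=np.zeros(h.shape[:2],np.uint8);m[y0:y1,x0:x1]=((h[...,1]<30)&(h[...,2]>85))[y0:y1,x0:x1]*255
    k,l,st,ce=cv2.connectedComponentsWithStats(m)
    for i in range(1,k):
        if st[i,4]>150:
            c=max(cv2.findContours((l==i).astype(np.uint8),0,2)[0],key=cv2.contourArea);print(n,st[i],cv2.approxPolyDP(c,3,True).reshape(-1,2).tolist())
E
```

```text
now u 0.0357 side 0.0017 z 0.2574 psi [179.96  -0.33  83.31] 0.541803467863927 [-0.4  0.4  0.3] 15.85
move [-0.22  3.57  5.74] turn 0.21237129759455797
[[0.424, 0.039, 0.054], [0.432, 0.11, 0.054], [0.459, 0.035, 0.151], [0.467, 0.106, 0.151], [0.469, 0.034, 0.147], [0.478, 0.105, 0.147]]
scene [[257.1, 204.1], [243.2, 198.0], [264.5, 171.8], [250.2, 166.8], [267.2, 172.2], [252.9, 167.2]]
wrist [[342.7, 209.9], [344.0, 144.2], [392.4, 242.5], [397.5, 156.2], [403.8, 240.9], [409.5, 155.6]]
scene [ 218  141   74   64 3734] [[218, 141], [218, 198], [244, 193], [244, 197], [259, 204], [263, 187], [281, 179], [281, 171], [284, 182], [291, 184], [291, 141], [282, 141], [281, 169], [279, 141]]
scene [229 202  56  25 888] [[229, 218], [239, 225], [260, 226], [279, 220], [284, 210], [277, 203], [282, 210], [279, 212], [277, 207], [271, 214], [266, 205], [258, 208], [245, 202], [233, 206]]
wrist [ 317  119   80  135 1462] [[358, 119], [348, 130], [345, 126], [344, 132], [341, 128], [332, 132], [322, 152], [317, 151], [321, 154], [319, 158], [317, 155], [319, 190], [330, 205], [331, 221], [344, 222], [343, 246], [348, 253], [350, 234], [356, 230], [369, 231], [353, 219], [331, 219], [332, 134], [386, 136], [388, 146], [396, 147], [387, 135], [354, 129]]
wrist [ 344  147   69   97 4807] [[347, 153], [346, 212], [374, 230], [384, 229], [393, 243], [404, 241], [409, 223], [406, 220], [412, 183], [411, 154], [400, 154], [397, 150], [390, 164], [389, 152], [387, 161], [383, 160], [384, 150], [382, 161], [378, 159], [379, 150], [377, 160], [374, 150], [372, 159], [370, 149], [369, 157], [365, 155], [366, 148], [363, 156], [362, 147], [360, 156]]
```

The wrist contour corners (393,243), (404,241) and (411,154) match the predicted seated pose to within 1–2 px. To rule out a gap at the bottom, I give the lower cover a gentle nudge with the fingers shut.

Call:
{"fn": "drive_tool", "kwargs": {"targets": [[-0.2,-0.6,3,0,0],[-0.2,-0.6,7,0,0],[-0.2,-0.6,11,0,0],[-0.2,-0.6,14,0,0],[-0.2,-0.6,16.7,0,0],[-0.2,-0.6,16.7,0,0],[-0.2,-0.6,16.7,0,0]]}}

```text
time_s: 16.65
position: [0.3973, 0.0752, 0.0888]
ee_rot: [-3.14, 0.005, 1.448]
wrist_force: [0.8, 0.4, 0.3]
gripper_width: 0.008
```

Call:
{"fn": "drive_tool", "kwargs": {"targets": [[0,0.6,0,0,0],[0,1.2,0,0,0],[0,1.8,0,0,0],[0,2.2,0,0,0],[0,2.4,0,0,0],[0,2.4,0,0,0]]}}

```text
time_s: 17.25
position: [0.4215, 0.0742, 0.0899]
ee_rot: [3.141, -0.0, 1.451]
wrist_force: [-0.6, -1.1, 0.1]
gripper_width: 0.005
```

```bash
python3 -c "
from tgt import *
tgt(.0106,.09)"
```

```text
now u 0.0168 side -0.0013 z 0.0899 psi [ 1.7998e+02 -2.0000e-02  8.3110e+01] 0.004948692035682865 [-0.6 -1.1  0.1] 17.25
move [ 0.13  0.62 -0.01] turn 0.011009962358500047
```

Call:
{"fn": "drive_tool", "kwargs": {"targets": [[0,0.1,0,0,0],[0,0.2,0,0,0],[0,0.3,0,0,0],[0,0.3,0,0,0]]}}

```text
time_s: 17.65
position: [0.4242, 0.0739, 0.0897]
ee_rot: [3.142, -0.0, 1.451]
wrist_force: [-0.9, -1.0, 0.0]
gripper_width: 0.004
```

Call:
{"fn": "drive_tool", "kwargs": {"targets": [[0,0.1,0,0,0],[0,0.2,0,0,0],[0,0.2,0,0,0]]}}

```text
time_s: 17.95
position: [0.4263, 0.0736, 0.0897]
ee_rot: [3.141, 0.0, 1.451]
wrist_force: [0.2, 0.4, -1.1]
gripper_width: 0.009
```

Call:
{"fn": "drive_tool", "kwargs": {"targets": [[0,0.1,0,0,0],[0,0.1,0,0,0]]}}

```text
time_s: 18.15
position: [0.4272, 0.0735, 0.0897]
ee_rot: [3.142, -0.0, 1.451]
wrist_force: [-0.3, -0.5, -0.0]
gripper_width: 0.005
```

Call:
{"fn": "drive_tool", "kwargs": {"targets": [[0,0.1,0,0,0],[0,0.15,0,0,0],[0,0.15,0,0,0]]}}

```text
time_s: 18.45
position: [0.4286, 0.0733, 0.0897]
ee_rot: [3.142, -0.0, 1.451]
wrist_force: [-0.9, 0.0, -0.1]
gripper_width: 0.011
```

Call:
{"fn": "drive_tool", "kwargs": {"targets": [[0,0.1,0,0,0],[0,0.1,0,0,0]]}}

```text
time_s: 18.65
position: [0.4297, 0.0732, 0.0897]
ee_rot: [3.141, -0.0, 1.451]
wrist_force: [0.1, -0.4, 0.6]
gripper_width: 0.008
```

Call:
{"fn": "drive_tool", "kwargs": {"targets": [[0,0.1,0,0,0],[0,0.1,0,0,0]]}}

```text
time_s: 18.85
position: [0.4307, 0.0731, 0.0897]
ee_rot: [3.141, -0.0, 1.451]
wrist_force: [-0.2, -1.0, 0.2]
gripper_width: 0.006
```

Call:
{"fn": "drive_tool", "kwargs": {"targets": [[0,0.1,0,0,0],[0,0.1,0,0,0]]}}

```text
time_s: 19.05
position: [0.4317, 0.073, 0.0897]
ee_rot: [3.141, -0.0, 1.451]
wrist_force: [0.4, -0.5, 0.2]
gripper_width: 0.005
```

Call:
{"fn": "drive_tool", "kwargs": {"targets": [[0,0.1,0,0,0],[0,0.1,0,0,0]]}}

```text
time_s: 19.25
position: [0.4327, 0.0728, 0.0897]
ee_rot: [3.141, -0.0, 1.451]
wrist_force: [0.9, -0.4, -1.0]
gripper_width: 0.005
```

Call:
{"fn": "drive_tool", "kwargs": {"targets": [[0,0.1,0,0,0],[0,0.1,0,0,0]]}}

```text
time_s: 19.45
position: [0.4337, 0.0727, 0.0897]
ee_rot: [3.141, -0.0, 1.451]
wrist_force: [-1.1, -0.3, -0.3]
gripper_width: 0.007
```

```bash
python3 -c "
from tgt import *
tgt(.0,.09);save('scene','s11')"
```

```text
now u 0.0045 side -0.0013 z 0.0897 psi [179.99  -0.    83.12] 0.006648201195189036 [-1.1 -0.3 -0.3] 19.45
move [ 0.13  0.45 -0.03] turn 0.01649789543114366
```

Call:
{"fn": "drive_tool", "kwargs": {"targets": [[0,0.1,0,0,0],[0,0.1,0,0,0]]}}

```text
time_s: 19.7
position: [0.4344, 0.0726, 0.0897]
ee_rot: [-3.141, 0.0, 1.451]
wrist_force: [-0.2, 0.0, -0.8]
gripper_width: 0.01
```

Call:
{"fn": "drive_tool", "kwargs": {"targets": [[0,0.1,0,0,0],[0,0.1,0,0,0]]}}

```text
time_s: 19.9
position: [0.4345, 0.0726, 0.0896]
ee_rot: [-3.139, -0.0, 1.451]
wrist_force: [-4.5, 0.0, 4.9]
gripper_width: 0.004
```

Call:
{"fn": "drive_tool", "kwargs": {"targets": [[0,0.1,0,0,0],[0,0.1,0,0,0]]}}

```text
time_s: 20.1
position: [0.4345, 0.0726, 0.0896]
ee_rot: [-3.137, -0.0, 1.451]
wrist_force: [-7.9, 0.7, 10.4]
gripper_width: 0.001
```

Contact is firm at 8 N and the notebook no longer moves, so it is against the back. I retreat and take the last view.

Call:
{"fn": "drive_tool", "kwargs": {"targets": [[0,-0.5,0,0,0],[0,-2,0,0,0],[0,-4,-1,0,0],[0,-5,-5,0,0],[0,-5,-10,0,0],[0,-5,-15,0,0],[0,-5,-17,0,0],[0,-5,-17,0,0]]}}

```text
time_s: 20.9
position: [0.3886, 0.0796, 0.2623]
ee_rot: [3.138, -0.007, 1.452]
wrist_force: [-0.2, -0.7, -1.3]
gripper_width: 0.006
```

Run:
```python
from chk import *
tgt(0,.2);T=TCP();w=save("wrist","w12");s=save("scene","s12")
P=pts();q=corners("wrist",P,T)
h=cv2.cvtColor(w,cv2.COLOR_RGB2HSV);x0,y0=(q.min(0)-12).astype(int);x1,y1=(q.max(0)+12).astype(int)
m=np.zeros(h.shape[:2],np.uint8);m[y0:y1,x0:x1]=((h[...,1]<30)&(h[...,2]>85))[y0:y1,x0:x1]*255
c=max(cv2.findContours(m,0,2)[0],key=cv2.contourArea);print(cv2.approxPolyDP(c,4,True).reshape(-1,2).tolist())
a=cv2.resize(w[80:320,270:470],None,fx=2,fy=2,interpolation=cv2.INTER_CUBIC);b=cv2.resize(s[145:235,215:295],(400,450),interpolation=cv2.INTER_CUBIC)
b=np.vstack([b,np.zeros((30,400,3),np.uint8)]);cv2.imwrite("pics/c12.png",np.hstack([a,b])[:,:,::-1])
```

```text
now u 0.0501 side 0.0 z 0.2623 psi [179.79  -0.41  83.18] 0.006419894082618665 [-0.2 -0.7 -1.3] 20.9
move [-0.06  4.99  6.25] turn 0.08187967591382517
wrist [[354.8, 207.4], [356.5, 142.4], [408.0, 238.4], [413.8, 153.3], [418.9, 236.9], [425.3, 152.7]]
[[360, 150], [359, 207], [395, 223], [408, 238], [419, 237], [427, 152], [411, 149], [405, 161], [407, 147], [401, 159], [399, 149], [396, 158], [394, 148], [391, 157], [389, 147], [386, 156], [384, 146], [382, 155], [380, 146], [375, 152], [376, 145], [374, 153], [371, 144], [370, 152]]
```

View pics/c12.png

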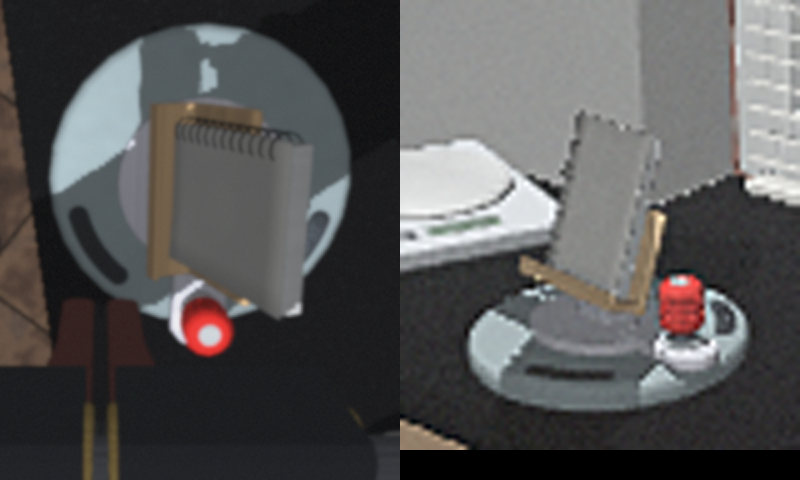

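The notebook sits on the ledge, flat against the back and centred. The spiral is on the reader's left and the stand faces front.

```bash
python3 -c "
from h import *
print(hand_in())"
```

```text
the job is handed in; nothing more can be done
None
```

The job is handed in, at about 21 s on the robot's clock against the 48 s limit, and all of my checks say it was done as asked.

**Stand:** I pinched the knob and lifted it about 12 mm. I then swung the top about 46° to the front and lowered the pin. After release the knob's middle was at 54 mm, the same height as when the pin was down in the slot. Its bearing was within 1° of the brass hole, so I take the pin to be fully home. The pin itself is hidden under the knob arm, so this is inferred, not seen.

**Notebook:** I carried it upright from the rack and set it on the ledge. I leaned it back under control between the opening fingers, then pushed it against the back with about 8 N until it stopped moving. In the last wrist picture its upper corners matched the predicted seated pose within about 2 px (2 to 3 mm). The cover faces out, the spiral is on the reader's left, and the gripper is clear of it.

**Forces and bystanders:** The highest wrist force I read was 23 N, when the notebook first touched the ledge. The arm was kept clear of the mug, jam jar, tin, teaspoon and look-alikes, but I did not measure them again at the end. No check failed. The bottom edge is behind the ledge's lip, so its contact with the back rests on the push, not on the picture.

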